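# Set up the carving stand and load the relief panel

### The job

Slide the loose carving stand along the bench until its front, the low end, lies flush against the bench stop. Then lay the arched relief panel, carved face up, on the stand's narrow sloping rest with its square foot tucked under the keeper and pushed right home against the stop block, so that the sprung pin in the block stays pushed in, flat and centred on the rest. Set it down gently, do not lift or tip the stand, and leave the other things on the bench alone.

Things in the scene. Friction and masses are not known exactly. Their poses are not given: they have to be found in the camera images.
- batten: Bench stop: a dark wooden strip fixed to the bench on the robot's left, 200 long (its x axis, roughly away from the robot), 25 wide (y), 30 high. Origin: centre of its underside. Its -y face (12.5 from the origin) is the one the stand's front must lie along.
- stand: Carving stand, loose, 0.9 kg: a plywood base 22 high, 140 wide (y from -70 to 70), 210 long (x from -90, its front, to +120, its back), carrying a narrow sloping rest on two posts 34 wide. Origin: at bench level, z up. The rest rises towards +x. Its front (-x) goes flat against the bench stop's face, within its length. It starts 50 to 95 mm short; push it by its back.
- rest: The sloping rest, rigidly part of the stand: a plank 40 wide, 14 thick, upper face climbing at 24 degrees from 50 above the bench at the origin to 160 farther up. Origin: on the middle line of that upper face, at its lower end; x up the slope, y across (left), z square out of the face. On it sits the stop block (44 wide, 33 tall, 12 thick), clamped anywhere between x = 0 and x = 40.
- rest_top (a point): Middle of the rest's upper end: rest x = 160, y = 0, z = 0, axes of the rest. The stop block's face looks up the slope. Where the block is clamped is not measured: look, or feel for it. On top of it is the keeper, a dark lip reaching 15 up the slope, underside 25 and top 33 above the rest's face. The 20 thick panel goes under it, pushed down the slope; it does not slide by itself.
- pin (a joint): Steel pin, 10 across, in the stop block's face under the keeper, 10 above the rest: 0 = standing out 6 mm, 0.006 = pushed in flush with the face, as when the panel's foot is right home. Its spring is very weak (0.4 N): it neither resists nor moves the panel.
- panel: Relief panel of light wood, 160 long (x), 60 wide (y), 20 thick (z), about 0.16 kg, lying on the bench carved face up. One end (+x) is a half-round arch, 30 radius; the other (-x) is the square foot. Shallow carving rises 6 above the face, none within 30 of the foot. Origin: centre of the underside. Soft wood that bruises: press it on the stand with less than 25 N. Grip it across its width.
- panel_foot (a point): Middle of the lower edge of the panel's square foot: panel x = -80, y = 0, z = 0. Panel axes.
- offcut: Plain block of light wood, 75 by 50 by 30 high, a bystander; it and the panel may have swapped places. Origin: centre of the underside.
- mallet: Round carver's mallet standing on its head, handle up, 90 across, 220 tall, a bystander. Origin: centre of its underside.
- figure: Small wooden figure on a 68 square base, 150 tall, a bystander. Origin: centre of the underside.
- gouge: Carving gouge lying on the bench, wooden handle 110 by 22 by 22 and steel blade, 220 long over all along x, a bystander. Origin: on the bench under the end of the handle, near the middle.
Not all that is in view belongs to the job. What is shaped like the batten but red or white is not meant.

How it is judged:
On the way:
1. the stand lies flush along the bench stop while the panel is still on the bench (y of stand in the frame of batten above -0.1075 m and angle between the x axis of stand and the y axis of batten, either way round below 0.05 rad and x of stand in the frame of batten between -0.06 and 0.06 m and angle between stand's own z axis and vertical below 0.05 rad and height (world z) of stand below 0.006 m and height (world z) of panel below 0.02 m), for 0.2 s.
At the end, for the whole second after the job is handed in: Stand's front flat along the bench stop (gap under 5 mm, within 0.05 rad, off-centre under 60 mm); panel on the rest, carved face up, foot home against the stop block (pin pushed in over 3.5 of 6 mm), within 10 mm of the centre line, flat within 0.06 rad, straight within 0.1 rad; still (y of stand in the frame of batten above -0.1075 m and angle between the x axis of stand and the y axis of batten, either way round below 0.05 rad and x of stand in the frame of batten between -0.06 and 0.06 m and angle between stand's own z axis and vertical below 0.05 rad and height (world z) of stand below 0.006 m and value of joint pin above 0.0035 m and x of panel_foot in the frame of rest between -0.005 and 0.045 m and y of panel_foot in the frame of rest between -0.01 and 0.01 m and z of panel_foot in the frame of rest between -0.004 and 0.004 m and angle between the z axis of panel and the z axis of rest, either way round below 0.06 rad and angle between the x axis of panel and the x axis of rest, either way round below 0.1 rad and linear speed of each of panel, stand below 0.01 m/s); the robot touches nothing.
It fails at once if the stand is lifted or tipped (height (world z) of stand above 0.02 m or angle between stand's own z axis and vertical above 0.2 rad).
It fails at once if the panel strikes or is pressed on the stand with more than 30 N (contact force between panel and stand above 30 N).
It fails at once if the panel is dropped or flung on the stand, touching it at more than 0.3 m/s (contact force between panel and stand above 0.3 N and linear speed of panel above 0.3 m/s).
It fails at once if a bystander is moved by more than 25 mm (distance of any of offcut, mallet, figure, gouge from where it was at the start of the episode above 0.025 m).
It also fails if it takes over 72 s, if anything falls off the work surface, if the arm or the gripper's body presses on something with over 40 N, if the wrist force passes 120 N, or if a joint passes its speed limit or range.

### The arm

A 6-joint arm with a two-finger parallel gripper is mounted at the origin on the work surface. World frame = base frame: x ahead of the robot, y to its left, z up, the work surface at z = 0. Lengths are in m, angles in rad, forces in N, time in s.
With the tool pointing down it reaches from about 0.35 to 0.85 m from the base axis. Payload 8.1 kg.
Tool frame: the origin (TCP) lies between the finger pads; the fingertips stand 25 mm ahead of it and the grasp point (between the pads) lies 6 mm ahead of it; z points along the fingers, y is the line along which they close (so a half turn about z gives the same grasp; the last joint's range is limited). The gripper opens to 93 mm and grips with 3 to 60 N. Pads are 15 mm wide; open, the fingers measure 128 mm over their backs; the gripper's body (75 mm by 188 mm) begins 65 mm behind the grasp point.
Start: joints at [1.099, 0.13, 1.488, -0, 1.523, -0.085], TCP at [0.226, 0.556, 0.244] pointing down, gripper open.
Joint ranges: [-2.96, 2.96], [-0.89, 2.26], [0.02, 2.5], [-1.34, 4.48], [0, 2.73], [-2.66, 2.66]. Speed limits (rad/s): [2.39, 2.39, 2.79, 3.14, 3.14, 3.14].

### API

Orientations are given as a unit quaternion [w, x, y, z].
In Python, from cell import arm, camera gives the robot as it stands. Calls block until the motion is done:
- arm.move_to(position, orientation): joint-space move of the TCP to a pose.
- arm.movel(position, feed=0.15, orientation=None): straight line of the TCP; orientation=None keeps the orientation; feed is the mean speed in m/s.
- arm.set_joints(angles): joint-space move.
- arm.let_go() and arm.gripper_close(newtons=None): open the fingers fully, or close them until they stop; newtons is the grip in N (None keeps the last).
- arm.dwell(seconds).
- arm.solve_ik(position, orientation): joint angles nearest the present ones, or None.
- camera(name): name is "scene" or "top"; returns a dict with "pixels" (400x640x3 uint8, red, green, blue), "intrinsics" (3x3 intrinsics, pixels), "rvec" (rotation vector, rad) and "tvec" (3), from world to camera coordinates, as OpenCV has them. Camera axes: x right, y down, z forward; pixel columns grow to the right and rows downward; lengths in m; the calibration is good to about 2 mm. A picture is of the moment at which its call begins. There is no depth.
A pose or a line that the arm cannot do raises arm.PlanningError and nothing moves.
- arm.job_done(): hands the job in; it is judged then, once.
Readings, each from a call of its own:
- arm.current_t(): time.
- arm.current_q(): joint angles.
- arm.current_joint_velocities(): joint speeds.
- arm.current_effort(): joint torques, N m.
- arm.current_position(): TCP position.
- arm.current_eef_rot(): TCP orientation.
- arm.current_force(): force on the tool from outside, world axes, zero at the start.
- arm.current_moment(): the same for the moment, N m.
- arm.current_width(): finger opening in m.
- arm.current_grip_force(): force on a finger pad.
Only numpy, scipy, OpenCV 4.12 (cv2) and the standard library are available. Lean on these libraries where they do the work, as an engineer would, in place of code of your own. Each camera call takes 0.05 s, during which the arm holds its last target. There are 200 camera calls.

## Working session

There is one attempt and no reset: what is moved stays moved. The work goes in short steps, each a Python script; the robot and the scene stay as the last script left them, time stands still between calls to the robot, and variables do not carry over. Pictures are saved under pics/ and viewed, at most 10 in all, crops included, and the job is handed in when it is done.

```bash
mkdir -p pics; ls; cat > h.py <<'E'
import numpy as np, cv2
from cell import arm, camera
from scipy.spatial.transform import Rotation as R
def snap(n,fn=None):
    c=camera(n)
    if fn: cv2.imwrite('pics/'+fn,c['pixels'][:,:,::-1])
    return c
def ray(c,u,v,z):
    K=np.array(c['intrinsics']);Rm=cv2.Rodrigues(np.array(c['rvec'],float))[0];t=np.array(c['tvec'],float).ravel()
    o=-Rm.T@t; d=Rm.T@np.linalg.inv(K)@np.array([u,v,1.]); return o+d*(z-o[2])/d[2]
def proj(c,P):
    return cv2.projectPoints(np.array(P,float).reshape(-1,3),np.array(c['rvec'],float),np.array(c['tvec'],float),np.array(c['intrinsics'],float),None)[0].reshape(-1,2)
def quat(Rm):
    q=R.from_matrix(Rm).as_quat(); return [q[3],q[0],q[1],q[2]]
def down(yaw):  # tool y axis (closing) at world yaw, z down
    y=np.array([np.cos(yaw),np.sin(yaw),0]);z=np.array([0,0,-1.]);return quat(np.c_[np.cross(y,z),y,z])
E
python3 - <<'E'
from h import *
for n in('top','scene'):
    c=snap(n,n+'0.png')
    np.savez(n+'0.npz',**c)
    print(n,c['intrinsics'],c['rvec'],c['tvec'])
print(arm.current_eef_rot())
E
```

```text
pics
top [[374.53108674   0.         321.57296127]
 [  0.         374.53108674 198.37744024]
 [  0.           0.           1.        ]] [ 2.18429519 -2.17149984  0.13828888] [-0.03224565  0.47272576  1.01182488]
scene [[414.78972376   0.         320.06931795]
 [  0.         414.78972376 200.91212056]
 [  0.           0.           1.        ]] [ 2.45246665  0.81388741 -0.26047038] [-0.38070761 -0.22323299  1.35005493]
[-2.26287790e-04  1.92197421e-01  9.81355936e-01 -7.91556579e-04]
```

View pics/top0.png

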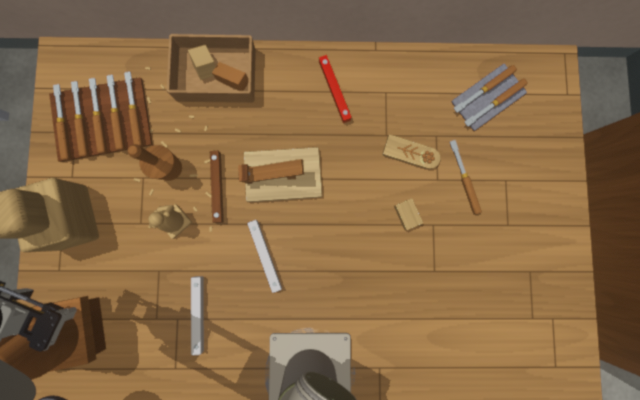

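View pics/scene0.png

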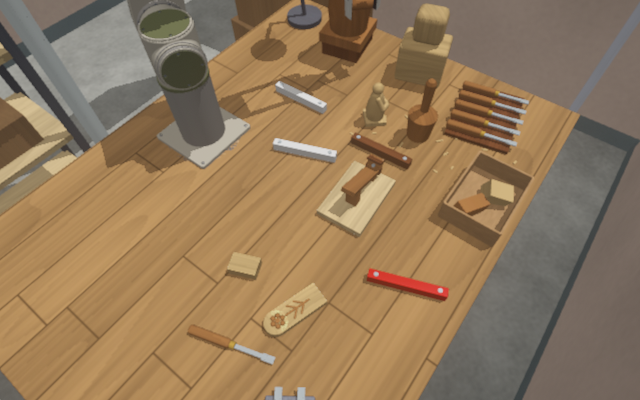

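```bash
python3 - <<'E'
from h import *
a=cv2.imread('pics/top0.png')[120:240,200:450]; cv2.imwrite('pics/topz.png',cv2.resize(a,None,fx=3.2,fy=3.2,interpolation=cv2.INTER_CUBIC))
b=cv2.imread('pics/scene0.png')[130:340,250:450]; cv2.imwrite('pics/scz.png',cv2.resize(b,None,fx=2.8,fy=2.8,interpolation=cv2.INTER_CUBIC))
for n in('top','scene'):
    c=dict(np.load(n+'0.npz')); print(n,proj(c,[[0,0,0],[.226,.556,.244],[.5,0,0]]).round(), ray(c,320,200,0))
    hsv=cv2.cvtColor(c['pixels'],cv2.COLOR_RGB2HSV)
    for p in ([(216,187),(282,155),(395,150),(410,215),(540,180),(275,172)] if n=='top' else [(380,150),(345,205),(310,297),(243,265),(360,182)]): print(p,hsv[p[1],p[0]])
E
```

```text
top [[310. 373.]
 [ 43. 303.]
 [311. 190.]] [ 0.47089686 -0.0255792   0.        ]
(216, 187) [ 12 160 126]
(282, 155) [ 20  89 192]
(395, 150) [ 19 110 183]
(410, 215) [ 19 112 177]
(540, 180) [ 16 140 135]
(275, 172) [ 15 153 150]
scene [[203. 132.]
 [362.   5.]
 [327. 210.]] [0.46458423 0.01538824 0.        ]
(380, 150) [ 12 147 116]
(345, 205) [ 19  91 157]
(310, 297) [ 20  99 200]
(243, 265) [ 19 103 188]
(360, 182) [ 15 146 159]
```

View pics/topz.png

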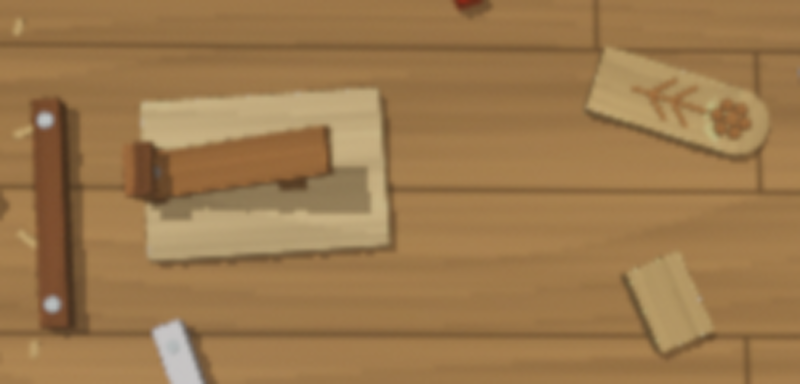

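View pics/scz.png

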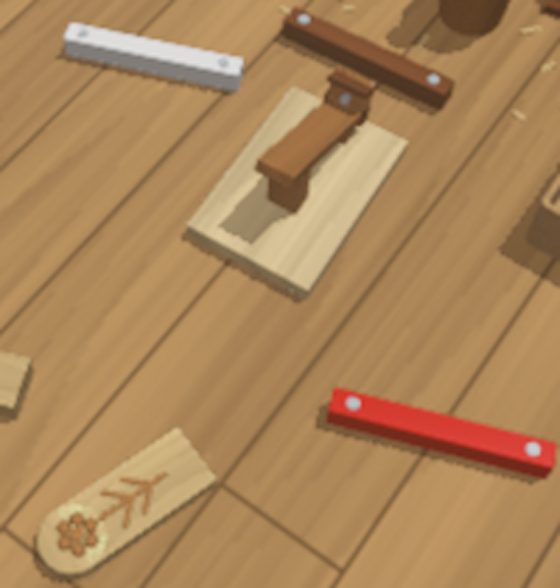

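```bash
cat >> h.py <<'E'
def rect(c,seed,z,test,lo=300):
    hsv=cv2.cvtColor(c['pixels'],cv2.COLOR_RGB2HSV).astype(int)
    m=test(hsv).astype(np.uint8)
    n,l,s,_=cv2.connectedComponentsWithStats(m,connectivity=4); k=l[seed[1],seed[0]]
    assert k>0,'seed'
    v,u=np.nonzero(l==k)
    P=np.array([ray(c,a,b,z)[:2] for a,b in zip(u,v)]).astype(np.float32)*1000
    (cx,cy),(w,h),a=cv2.minAreaRect(P)
    if w<h: w,h,a=h,w,a+90
    a=(a+90)%180-90
    return np.array([cx,cy,w,h,a]).round(1),P
E
python3 - <<'E'
from h import *
c=dict(np.load('top0.npz'))
light=lambda h:(h[:,:,1]<128)&(h[:,:,2]>110)
dark=lambda h:(h[:,:,0]<14)&(h[:,:,2]<150)
for nm,s,z,t in [('stand',(290,155),.022,light),('panel',(395,150),.02,light),('offcut',(410,215),.03,light),('batten',(216,187),.03,dark)]:
    try: print(nm,rect(c,s,z,t)[0])
    except Exception as e: print(nm,e)
Z=lambda u,v,z:(ray(c,200+u/3.2,120+v/3.2,z)*1000).round(1)
for l,z in [([(140,102),(378,89),(390,247),(148,260)],.022),([(33,100),(62,98),(74,327),(42,328)],.03),([(605,48),(587,110),(769,120)],.02)]: print([list(Z(u,v,z)[:2]) for u,v in l])
E
```

```text
stand [541.2  80.8 214.7 145.5 -85.8]
panel [ 607.3 -285.8  162.1   64.7   72.7]
offcut [ 431.9 -270.4   79.1   55.4   23.3]
batten [504.2 261.4 198.3  26.3   4. ]
[[np.float64(602.7), np.float64(189.1)], [np.float64(616.4), np.float64(-19.1)], [np.float64(476.6), np.float64(-30.4)], [np.float64(463.8), np.float64(178.5)]]
[[np.float64(601.7), np.float64(279.9)], [np.float64(603.7), np.float64(255.0)], [np.float64(405.4), np.float64(238.3)], [np.float64(404.4), np.float64(265.3)]]
[[np.float64(656.1), np.float64(-220.8)], [np.float64(599.8), np.float64(-204.0)], [np.float64(592.4), np.float64(-365.8)]]
```

```bash
cat >> h.py <<'E'
th=np.radians(4.2); bx=np.array([np.cos(th),np.sin(th),0]); by=np.array([-np.sin(th),np.cos(th),0]); ez=np.array([0,0,1.])
E
cat > push.py <<'E'
from h import *
t=np.radians(15); tz=np.sin(t)*by-np.cos(t)*ez
# closing axis along bx; choose sign nearest the present wrist
c=[]
tcp=lambda tip:tip-.025*tz
back=np.array([.5489,-.0239,0]); s=back-.036*by+.008*ez
p=arm.current_position(); arm.movel([p[0],p[1],.36],feed=.25)
for sg in(1,-1):
    q=quat(np.c_[np.cross(sg*bx,tz),sg*bx,tz]); j=arm.solve_ik(tcp(s)+[0,0,.2],q); print(sg,None if j is None else np.round(j,2)); c.append((9 if j is None else abs(np.array(j)-arm.current_q()).max(),q))
q=min(c,key=lambda a:a[0])[1]
arm.move_to(tcp(s)+.2*ez,q); arm.movel(tcp(s),feed=.12); f0=np.array(arm.current_force())
arm.movel(tcp(s+.08*by),feed=.05); print(np.round(np.array(arm.current_force())-f0,1))
d=.08
while d<.115:
    d+=.0015; arm.movel(tcp(s+d*by),feed=.03); f=(np.array(arm.current_force())-f0)@by; print(round(d,4),round(f,1),end=' ')
    if f<-14: break
print(arm.current_t()); np.save('tip.npy',s+d*by)
c=snap('top','top1.png');np.savez('top1.npz',**c)
c=snap('scene');np.savez('scene1.npz',**c)
E
python3 push.py
```

```text
1 [-0.36  0.09  1.58  0.24  1.59 -0.44]
-1 None
[-1.6 -3.4  0.9]
0.0815 -4.6 0.083 -3.6 0.0845 -4.5 0.086 -4.4 0.0875 -4.3 0.089 -3.9 0.0905 -4.1 0.092 -4.4 0.0935 -3.7 0.095 -3.9 0.0965 -10.0 0.098 -15.7 9.8083
```

```bash
python3 - <<'E'
import cv2
a=cv2.imread('pics/top1.png')[110:230,180:430]; cv2.imwrite('pics/top1z.png',cv2.resize(a,None,fx=3.2,fy=3.2,interpolation=cv2.INTER_CUBIC))
E
```

```text
(no output)
```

View pics/top1z.png

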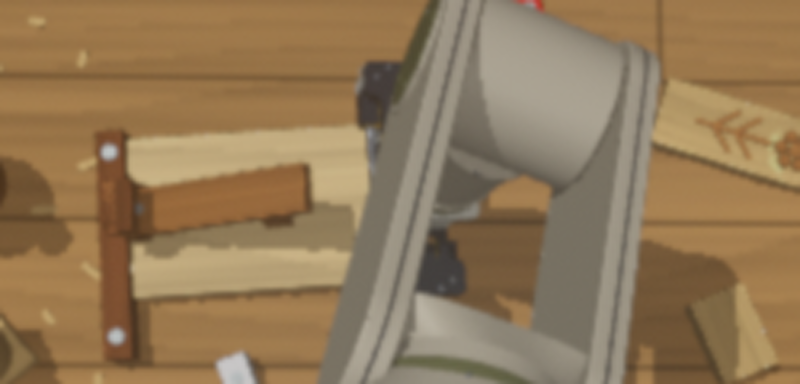

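```bash
cat > grasp.py <<'E'
from h import *
p=np.array(arm.current_position()); arm.movel(p-.04*by,feed=.1); arm.movel(p-.04*by+.15*ez,feed=.2)
a=np.radians(-17+0.3); px=np.array([np.sin(a),-np.cos(a),0])  # panel x, toward arch
g=np.array([.607,-.287,.028])-.004*px
q=down(a)
j=arm.solve_ik(g+.12*ez,q); print(np.round(j,2))
arm.move_to(g+.12*ez,q); arm.movel(g,feed=.1)
print('f',arm.current_force()); arm.gripper_close(30); arm.dwell(.3)
print('w',arm.current_width(),arm.current_grip_force())
arm.movel(g+.18*ez,feed=.12); print('w',arm.current_width(),arm.current_force(),arm.current_t())
for n in('top','scene'):
    c=snap(n,n+'2.png');np.savez(n+'2.npz',**c)
a=cv2.imread('pics/top2.png')[110:210,190:350];b=cv2.imread('pics/scene2.png')[125:225,310:430]
cv2.imwrite('pics/z2.png',np.hstack([cv2.resize(x,None,fx=k,fy=k,interpolation=cv2.INTER_CUBIC) for x,k in((a,2.5),(b,2.5))]))
E
python3 grasp.py
```

```text
[-0.51  0.38  1.38 -0.    1.39 -0.22]
f [-0.40951022  0.2999567   0.47903126]
w 0.06009652121219473 29.985339045524597
w 0.059646675400077835 [ 0.14601307  0.48820458 -2.57139215] 16.4
```

View pics/z2.png

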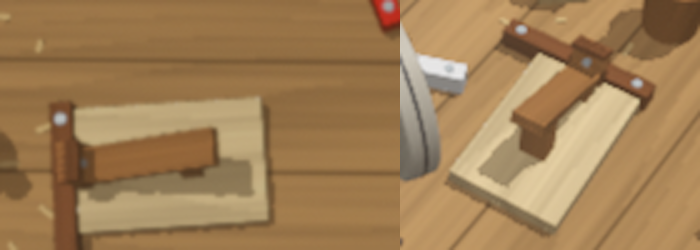

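View pics/scene2.png

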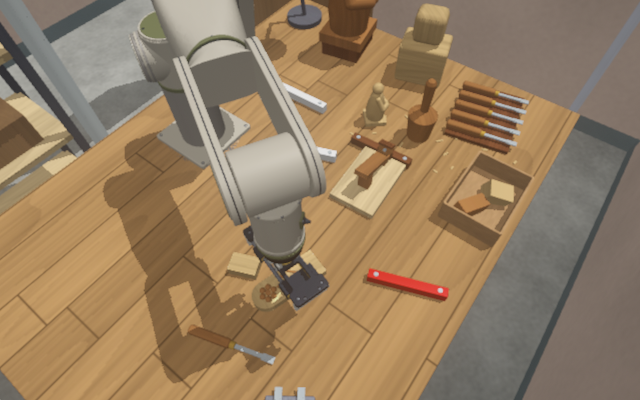

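```bash
python3 - <<'E'
from h import *
a=cv2.imread('pics/top2.png')[148:192,205:290];b=cv2.imread('pics/scene2.png')[133:193,350:415]
A=cv2.resize(a,None,fx=6,fy=6,interpolation=cv2.INTER_CUBIC);B=cv2.resize(b,None,fx=4,fy=4,interpolation=cv2.INTER_CUBIC)
o=np.zeros((264,790,3),np.uint8);o[:,:510]=A;o[:240,520:780]=B;cv2.imwrite('pics/z3.png',o)
c=dict(np.load('top2.npz'))
light=lambda h:(h[:,:,1]<128)&(h[:,:,2]>110)
dark=lambda h:(h[:,:,0]<14)&(h[:,:,2]<150)
r,P=rect(c,(260,155),.022,light);print(r)
f=P-np.array([504.2,261.4]); print('batten frame x',np.percentile(f@bx[:2],[.5,99.5]),'y',np.percentile(f@by[:2],[.5,99.5]))
E
```

```text
[536.5 148.1 213.8 145.5 -85.7]
batten frame x [-48.33293901  95.91992894] y [-221.32220489  -10.74915616]
```

View pics/z3.png

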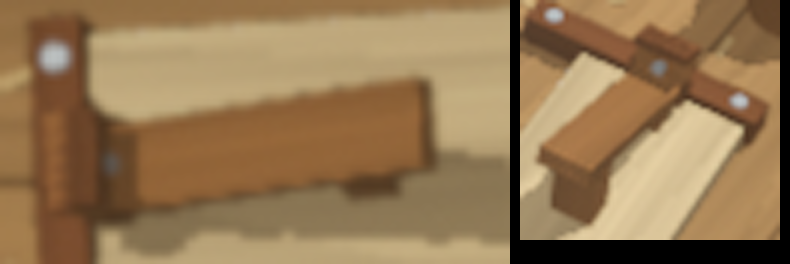

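```bash
cat >> h.py <<'E'
t24=np.radians(24); rx=-np.cos(t24)*by+np.sin(t24)*ez; ry=bx.copy(); rz=np.cross(rx,ry)  # ry: z x x
ry=np.cross(ez,rx);ry/=np.linalg.norm(ry);rz=np.cross(rx,ry)
E
python3 - <<'E'
from h import *
print(rx,ry,rz)
c=dict(np.load('top2.npz'));s=dict(np.load('scene2.npz'))
zt=.05+.16*np.sin(t24)
T=lambda u,v,z=zt:ray(c,204.6+u/6,147.6+v/6,z); S=lambda u,v,z=zt:ray(s,349.6+(u-520)/4,132.6+v/4,z)
u1,u2=T(420,80),T(430,168); v1,v2=S(541,155),S(592,172)
print('top',u1,u2,'scene',v1,v2)
B=np.array([.5042,.2614,0])
for P in(u1,u2,v1,v2): print(((P-B)@bx).round(4),((P-B)@by).round(4))
U=(u1+u2)/2; O=U-.16*rx; print('U',U,'O',O)
for (u,v) in [(132,125),(140,208)]:
    a=T(u,v,.05);b=T(u,v,.2);d=b-a; k=((O-a)@rz)/(d@rz); print('blk',(a+k*d-O)@rx,(a+k*d-O)@ry)
E
```

```text
[ 0.06690642 -0.91109211  0.40673664] [ 0.99731448  0.0732382  -0.        ] [-0.02978866  0.40564434  0.91354546]
top [0.55848196 0.09260515 0.11507786] [0.52072211 0.08771653 0.11507786] scene [0.53120153 0.08466533 0.11507786] [0.56644101 0.09303043 0.11507786]
0.0418 -0.1723
0.0038 -0.1744
0.014 -0.1782
0.0497 -0.1725
U [0.53960204 0.09016084 0.11507786] O [0.52889701 0.23593558 0.05      ]
blk 0.010486620518206275 0.019714856062277335
blk 0.012868106040674048 -0.018347395000895682
```

```bash
python3 - <<'E'
from h import *
c=dict(np.load('top2.npz'));s=dict(np.load('scene2.npz'))
T=lambda u,v,z:ray(c,204.6+u/6,147.6+v/6,z); S=lambda u,v,z:ray(s,349.6+(u-520)/4,132.6+v/4,z)
print(T(54,56,.031),S(553,15,.031),S(739,100,.031))
Z=lambda u,v,z:ray(c,179.6+u/3.2,109.6+v/3.2,z)
print(Z(109,152,.031),Z(116,337,.031))
# stand base corners in scene: z2 composite (2.5x)
Q=lambda u,v:ray(s,309.6+(u-400)/2.5,124.6+v/2.5,.022)
B=np.array([.5042,.2614,0])
for p in [(448,180),(555,225),(640,100)]:
    P=Q(*p)-B; print('base',(P@bx).round(4),(P@by).round(4))
# IK check for the placing
tz=-rz
for sg in(1,-1):
    q=quat(np.c_[np.cross(sg*ry,tz),sg*ry,tz])
    for x in(.1,.25):
        P=np.array([.530,.236,.05])+rx*x+rz*.03; j=arm.solve_ik(P,q); print(sg,x,None if j is None else np.round(j,2))
E
```

```text
[0.58549776 0.27005523 0.031     ] [0.42945261 0.25867929 0.031     ] [0.58900859 0.27074372 0.031     ]
[0.58503037 0.26986712 0.031     ] [0.42498587 0.25840085 0.031     ]
base -0.0345 -0.2314
base 0.0971 -0.219
base 0.0983 -0.0117
1 0.1 [ 0.43  0.27  1.63 -0.4   1.42  0.46]
1 0.25 [ 0.2   0.09  1.71 -0.42  1.42  0.21]
-1 0.1 None
-1 0.25 None
```

```bash
cat > place.py <<'E'
from h import *
O=np.array([.5289,.2359,.05])+.0025*bx
tz=-rz; q=quat(np.c_[np.cross(ry,tz),ry,tz])
P=lambda s,h:O+rx*(s+.076)+rz*(h+.028)
F=lambda:np.array(arm.current_force())
def fr(f0): f=F()-f0; return (f@rx).round(1),(f@ry).round(1),(f@rz).round(1)
E
python3 - <<'E'
from place import *
arm.move_to(P(.06,.1),q); arm.movel(P(.06,.012),feed=.1); arm.dwell(.3); f0=F(); np.save('f0.npy',f0)
h=.012
while h>-.006:
    h-=.0007; arm.movel(P(.06,h),feed=.02); f=fr(f0); print(round(h,4),f,end=' ')
    if f[2]>2.5: break
print(arm.current_t()); np.save('h.npy',h)
for n in('top','scene'):
    c=snap(n,n+'4.png');np.savez(n+'4.npz',**c)
a=cv2.imread('pics/top4.png')[130:230,190:320];b=cv2.imread('pics/scene4.png')[110:230,310:430]
cv2.imwrite('pics/z4.png',np.hstack([cv2.resize(a,(480,369)),cv2.resize(b,(320,369))]))
E
```

```text
0.0113 (np.float64(-0.4), np.float64(-0.2), np.float64(-0.0)) 0.0106 (np.float64(-0.3), np.float64(-0.6), np.float64(-0.9)) 0.0099 (np.float64(-0.6), np.float64(0.1), np.float64(0.2)) 0.0092 (np.float64(-0.4), np.float64(0.6), np.float64(0.7)) 0.0085 (np.float64(-1.1), np.float64(-0.0), np.float64(0.6)) 0.0078 (np.float64(-0.9), np.float64(-0.3), np.float64(0.9)) 0.0071 (np.float64(-0.6), np.float64(-0.6), np.float64(-0.4)) 0.0064 (np.float64(-1.0), np.float64(-0.2), np.float64(0.6)) 0.0057 (np.float64(0.4), np.float64(0.2), np.float64(0.4)) 0.005 (np.float64(0.1), np.float64(0.1), np.float64(0.6)) 0.0043 (np.float64(-0.3), np.float64(0.1), np.float64(-0.2)) 0.0036 (np.float64(-0.5), np.float64(-0.8), np.float64(0.2)) 0.0029 (np.float64(-1.4), np.float64(-0.0), np.float64(1.1)) 0.0022 (np.float64(-0.7), np.float64(0.3), np.float64(1.1)) 0.0015 (np.float64(-0.4), np.float64(0.1), np.float64(0.9)) 0.0008 (np.float64(-0.7), np.float64(-0.2), np.float64(0.0)) 0.0001 (np.float64(-0.3), np.float64(-3.1), np.float64(7.2)) 23.7333
```

View pics/z4.png

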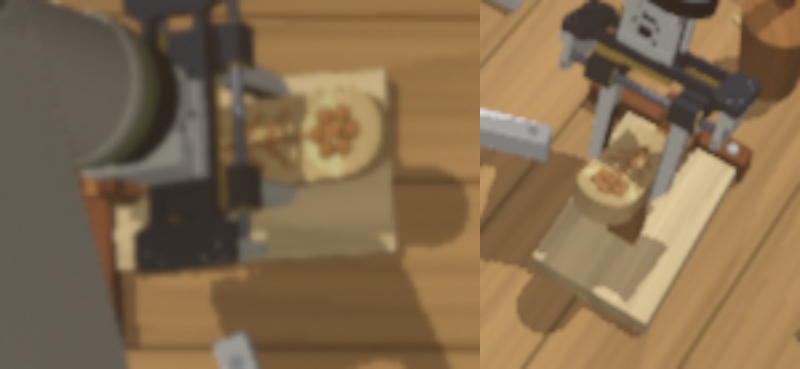

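```bash
python3 - <<'E'
from place import *
hc=float(np.load('h.npy'))+.0003; h=hc+.0016
arm.movel(P(.06,h),feed=.02); arm.movel(P(.032,h),feed=.04); arm.dwell(.2); f0=F(); s=.032
while s>-.012:
    s-=.001; arm.movel(P(s,h),feed=.02); f=fr(f0); print(round(s,4),*f,end=' | ')
    if f[0]>4.5 or abs(f[2])>6: break
print(arm.current_t()); np.save('s.npy',[s,h])
E
```

```text
0.031 -1.0 0.2 -0.4 | 0.03 -0.3 0.7 0.1 | 0.029 -0.8 0.0 0.1 | 0.028 -0.4 0.7 0.3 | 0.027 0.1 1.0 1.0 | 0.026 -0.0 -0.3 0.4 | 0.025 -0.3 -0.1 0.2 | 0.024 -0.5 0.3 -0.5 | 0.023 -0.6 0.7 0.0 | 0.022 -0.5 0.5 1.3 | 0.021 -0.1 0.1 -0.2 | 0.02 -0.6 0.0 0.3 | 0.019 0.6 -0.2 -0.1 | 0.018 0.1 0.3 1.2 | 0.017 -0.7 1.5 0.3 | 0.016 0.5 0.5 0.3 | 0.015 1.0 -0.1 0.1 | 0.014 -0.1 -0.1 1.0 | 0.013 -1.1 0.4 0.7 | 0.012 -1.1 -0.0 0.4 | 0.011 0.1 0.3 0.6 | 0.01 0.2 -0.6 0.4 | 0.009 0.5 -0.5 0.0 | 0.008 -0.3 0.1 -0.4 | 0.007 -0.9 -0.2 0.7 | 0.006 -0.1 0.2 0.4 | 0.005 -0.3 -0.2 0.3 | 0.004 0.1 0.7 0.2 | 0.003 0.6 0.2 0.5 | 0.002 0.1 -0.3 1.3 | 0.001 0.1 -0.4 -0.3 | -0.0 0.1 -1.2 0.8 | -0.001 5.2 -0.6 -0.2 | 33.3833
```

```bash
python3 - <<'E'
from place import *
f0=np.load('f0.npy'); s,h=np.load('s.npy'); hc=float(np.load('h.npy'))+.0003
while h>hc-.002:
    h-=.0004; arm.movel(P(s,h),feed=.02); f=fr(f0); print(round(h,4),*f,end=' | ')
    if f[2]>2.5: break
print()
while fr(f0)[0]<5 and s>-.006: s-=.0004; arm.movel(P(s,h),feed=.02); print(round(s,4),*fr(f0),end=' | ')
arm.let_go(); arm.dwell(.3); print('rel',fr(f0),arm.current_width())
arm.movel(P(s,h+.09),feed=.08); p=arm.current_position(); arm.move_to([.42,-.2,.33],down(0)); arm.dwell(.3); print(arm.current_t())
T=[]
for n in('top','scene'):
    c=snap(n,n+'5.png');np.savez(n+'5.npz',**c)
a=cv2.imread('pics/top5.png')[140:200,195:295];b=cv2.imread('pics/scene5.png')[120:220,320:420]
cv2.imwrite('pics/z5.png',np.hstack([cv2.resize(a,(500,300),interpolation=2),cv2.resize(b,(300,300),interpolation=2)]))
E
```

```text
0.0016 6.4 -1.2 2.4 | 0.0012 5.5 -1.6 2.5 | 0.0008 6.0 -0.7 3.7 | 
rel (np.float64(1.1), np.float64(-0.8), np.float64(1.9)) 0.09334781714948312
38.3917
```

View pics/z5.png

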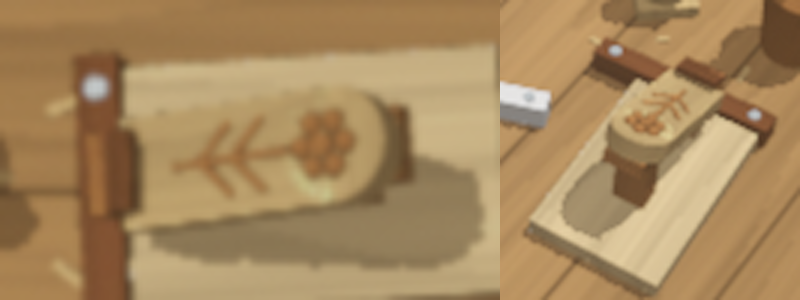

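```bash
python3 - <<'E'
from place import *
c=dict(np.load('top5.npz'))
def on(u,v,h):
    a=ray(c,u,v,.0);b=ray(c,u,v,.3);d=b-a;k=((O+rz*h-a)@rz)/(d@rz);r=a+k*d-O;return (r@rx*1000).round(1),(r@ry*1000).round(1)
Z=lambda x,y,h:on(194.6+x/5,139.6+y/5,h)
print('keeper top edge',Z(107,172,.033),'keeper lower edge',Z(135,172,.025),'arch tip top',Z(388,138,.02),'arch tip low?',Z(392,138,.0),'rest end',Z(412,140,0))
print('foot corners',Z(135,112,.02),Z(137,230,.02), 'sides@300',Z(300,90,.02),Z(300,212,.02))
E
```

```text
keeper top edge (np.float64(0.6), np.float64(-1.0)) keeper lower edge (np.float64(12.3), np.float64(-1.5)) arch tip top (np.float64(162.1), np.float64(-3.0)) arch tip low? (np.float64(153.1), np.float64(1.2)) rest end (np.float64(164.6), np.float64(-1.4))
foot corners (np.float64(10.1), np.float64(31.7)) (np.float64(8.2), np.float64(-31.4)) sides@300 (np.float64(112.6), np.float64(28.6)) (np.float64(108.9), np.float64(-33.9))
```

```bash
python3 -c "
from cell import arm
print(arm.job_done(), arm.current_t())"
```

```text
the job is handed in; nothing more can be done
the job is handed in; nothing more can be done
```

I handed the job in at about 38 s: the stand is flush against the bench stop, and the panel lies face up on the rest, centred to about 3 mm and pushed against the stop block with about 6 N. I judged the foot home by that contact force and the last images, because I could not see the pin directly; no verdict was returned.

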